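# Hang up the feed pail, then fit the sample mill's lid and hold it half-way to its lock

### The job

Take the empty feed pail off the mouth of the small clay-sample mill and hang it by its handle on the hook of the stand, let go of it, then put the mill's bayonet lid into the mouth, fully down. Turn the lid clockwise (seen from above) half-way to its lock, 45 degrees from where it dropped in, so that its handle bar points at the long half-way marks; never turn it on to the lock click, and leave the other things on the table where they are. Finish while still gripping the lid and holding it steady there, because a spring turns it back if it is let go.

Things in the scene. Friction and masses are not known exactly. Their poses are not given: they have to be found in the camera images.
- mill: Small fixed bench mill: grey round housing 124 mm across (132 at the foot), 90 mm high, open at the top, with a grey drive box on its +x side (out to 110 mm from the axis, 60 wide, 70 high). Origin: on its axis at table height, z up; yaw varies.
- mill_mouth (a point): Centre of the mill's mouth, in the plane of its flat aluminium rim, 90 mm above the table; axes as the mill's. Bore 60 mm across in a rim 10 mm thick, with two lug notches at +x and -x (17 mm wide, out to 41 mm from the axis). A thin rib 2 mm high on the rim outside each notch marks the start; a broad block 3 mm high, 90 degrees clockwise, marks the lock.
- half_mark (a point): Half-way mark on the mill's rim, 54 mm from the axis, 45 degrees clockwise of the +x notch: a long dark bar 6 mm wide, 4 mm high, from 48 to 68 mm from the axis, that also runs down the housing's side. Its twin lies opposite. The lid's bar points at both when half-way. Axes as the mill's.
- drive_ring (a joint): Sprung ring in the mill, pushed by the lid's lugs (rad). 0 at rest, grows as the lid turns clockwise from above. About 0.1 of free play, so it reads about 0.68 with the lid half-way. Its spring turns the lid back with 0.05 N m at the start, 0.12 at half-way. A click pin resists from about 55 degrees of lid turn; it is on the lock past about 72 degrees (joint 1.15).
- lid: Aluminium bayonet lid, about 0.25 kg, at first upright on the table on its plug. Origin: centre of the plug's underside; z up; x along the handle bar and the two lugs. Plug 56 mm across, chamfered, 25 deep; lugs at +x and -x, out to 38 mm from the axis, 12 wide, 6 to 13.5 mm above the origin; disc 88 across from 25 to 33 mm. Fully down, the origin is 25 mm below the mouth plane.
- lid_grip (a point): Point to grip the lid, on its axis in the black handle bar, 60 mm above the lid's origin (27 above the disc's top). Bar 72 long (x), 14 thick (y), from 33 to 77 mm above the origin; axes as the lid's. Bar along the mill's x to enter the notches, either way round; fully down, the disc lies on the rim, this point is 35 mm above the mouth plane and the lid can turn clockwise only.
- pail: Steel feed pail, about 0.2 kg, 74 mm across, 58 mm high, with a stiff square wire bail, at first standing upright on the mill's rim over the mouth. Origin: centre of its underside, z up; the bail lies in its y-z plane.
- pail_grip (a point): Point to grip the pail, in the wooden tab that stands on the middle of the bail: tab 12 thick (x), 26 wide (y), from 108 to 162 mm above the pail's underside; this point is at 142 mm. Axes as the pail's.
- pail_bar (a point): Middle of the bail's level top bar, 105 mm above the pail's underside and 37 mm below pail_grip; bar 6 mm thick, along the pail's y; uprights at 36 mm either side. The opening below it, down to the pail's rim, is 44 mm high.
- hookstand: Fixed stand with a hook: foot 84 mm across, 10 high; post 14 thick, 166 high; wire hook 8 mm thick along its own -x, lowest 45 to 65 mm from the post, rising to the post and to an upturned tip 85 mm from it. Origin: centre of the foot on the table, z up; yaw varies.
- hook_seat (a point): Where the middle of the pail's bar hangs: 55 mm from the post along the stand's -x, 157 mm above the table (the bar's centre height when it lies on the hook). The upturned tip's top is 9 mm above this point. The bar lies across the hook (pail x along the stand's x, either way round), so the pail comes from beyond the tip and the hook passes under the bar. Axes as the stand's.
Not all that is in view belongs to the job. What is shaped like the pail but yellow is not meant.

How it is judged:
On the way, in this order (a step that is already met when the one before it is completed fails the run):
1. the pail hangs on the hook by its bail, let go (distance between pail_bar and hook_seat below 0.02 m and angle between pail_grip's own z axis and vertical below 0.4 rad and contact force between pail and hookstand above 0.3 N and contact force between the fingers and pail below 0.1 N), for 0.2 s.
2. the lid is fully down in the mill's mouth (horizontal distance between lid and mill_mouth below 0.005 m and z of lid in the frame of mill_mouth below -0.021 m and angle between lid's own z axis and vertical below 0.08 rad), for 0.1 s.
At the end, for the whole second after the job is handed in: Pail hangs on the hook by its bail (bar within 20 mm of the seat, tilt < 0.4 rad, fingers off it). Lid fully down in the mouth (5 mm centring, 4 mm height, 0.08 rad tilt), turned clockwise 45 +- 12 degrees against the spring, at rest, gripped with over 1 N (all of step 1 and all of step 2 and angle between the x axis of lid and the x axis of mill_mouth, either way round between 0.575 and 0.995 rad and value of joint drive_ring above 0.35 rad and velocity of joint drive_ring between -0.15 and 0.15 rad/s and contact force between the fingers and lid above 1 N); the arm keeps its last pose, push and grip.
It fails at once if the lid is turned on to its lock (value of joint drive_ring above 1.15 rad).
It fails at once if another thing on the table is pushed more than 30 mm (distance of any of sherd_a, sherd_b, sherd_c, stone, jar, brush, book from where it was at the start of the episode above 0.03 m).
It also fails if it takes over 66 s, if anything falls off the work surface, if the arm or the gripper's body presses on something with over 40 N, if the wrist force passes 120 N, or if a joint passes its speed limit or range.

### The arm

A 6-joint arm with a two-finger parallel gripper is mounted at the origin on the work surface. World frame = base frame: x ahead of the robot, y to its left, z up, the work surface at z = 0. Lengths are in m, angles in rad, forces in N, time in s.
With the tool pointing down it reaches from about 0.325 to 0.9 m from the base axis. Payload 6.1 kg.
Tool frame: the origin (TCP) lies between the finger pads; the fingertips stand 25 mm ahead of it and the grasp point (between the pads) lies 6 mm ahead of it; z points along the fingers, y is the line along which they close (so a half turn about z gives the same grasp; the last joint's range is limited). The gripper opens to 87 mm and grips with 3 to 60 N. Pads are 19 mm wide; open, the fingers measure 117 mm over their backs; the gripper's body (75 mm by 190 mm) begins 51 mm behind the grasp point.
Start: joints at [-1.349, 0.22, 1.526, -0, 1.395, -0.126], TCP at [0.213, -0.588, 0.248] pointing down, gripper open.
Joint ranges: [-2.98, 2.98], [-0.91, 2.08], [0.09, 2.57], [-1.24, 4.39], [0.2, 2.65], [-2.68, 2.68]. Speed limits (rad/s): [2.57, 2.57, 3.01, 3.14, 3.14, 3.14].

### API

Orientations are given as a rotation vector (axis times angle).
In Python, from workcell import * gives the robot as it stands. The module is installed in compiled form; this text tells all that it offers. Calls block until the motion is done:
- move_to(position, orientation): joint-space move of the TCP to a pose.
- servo_line(position, rate=0.15, frame=None, stop_force=None): straight line of the TCP; frame=None keeps the orientation; rate is the mean speed in m/s. With stop_force (N) it stops when the force on the tool has changed by that much, and returns True; else False.
- goto_joints(angles): joint-space move.
- gripper_to(opening): finger opening in m; the grip force is fixed at half the most; returns when the fingers have stopped.
- dwell(seconds).
- ik(position, orientation): joint angles nearest the present ones, or None.
- camera(name): name is "scene" or "top"; returns the picture (400x640x3 uint8, red, green, blue); there is no depth.
- calibration(name): a dict with "fx", "fy", "cx", "cy" (pixels), "camera_from_world" (4x4, takes a point from world to camera coordinates). Camera axes: x right, y up, looking along -z (the intrinsics and any distortion apply to the point x, -y, -z); pixel columns grow to the right and rows downward; lengths in m; the calibration is good to about 2 mm. A picture is of the moment at which its call begins. calibration takes no time and is no camera call.
A pose or a line that the arm cannot do raises Unreachable and nothing moves.
- finish_job(): hands the job in; it is judged then, once.
Trained networks look in the newest picture that a camera, given by its name, has taken for a name from the list of things; names that differ only in an ending like _2 or _b are one class to them, and where a whole thing is asked for, a point or a joint stands for the part that bears it (a point fixed in the world has none). Each returns a list of dicts, best first, with "confidence" (0 to 1); they miss things now and then, are a little off and sometimes report something else, mostly with a low value. They report only what shows in the picture. A call takes as long as a camera call. They do not tell look-alikes from the thing itself.
- spot_in(thing, camera): "bbox" ([left, top, width, height] in pixels, round what is visible of it).
- trace(thing, camera): "pixels" (400x640 bool, what is visible of it) and "bbox" ([left, top, width, height] in pixels, round what is visible of it).
Readings, each from a call of its own:
- read_time(): time.
- read_qpos(): joint angles.
- read_qvel(): joint speeds.
- read_effort(): joint torques, N m.
- read_tool_pos(): TCP position.
- read_orientation(): TCP orientation.
- read_contact_force(): force on the tool from outside, world axes, zero at the start.
- read_moment(): the same for the moment, N m.
- read_width(): finger opening in m.
- read_grip_force(): force on a finger pad.
Only numpy, scipy, OpenCV 4.12 (cv2) and the standard library are available. Lean on these libraries where they do the work, as an engineer would, in place of code of your own. Each camera call takes 0.05 s, during which the arm holds its last target. There are 200 camera calls.

## Working session

There is one attempt and no reset: what is moved stays moved. The work goes in short steps, each a Python script; the robot and the scene stay as the last script left them, time stands still between calls to the robot, and variables do not carry over. Pictures are saved under pics/ and viewed, at most 10 in all, crops included, and the job is handed in when it is done.

```bash
mkdir -p pics
python3 - <<'E'
from workcell import *
import cv2
for n in ["scene","top"]:
    im=camera(n); cv2.imwrite(f"pics/{n}0.png",im[:,:,::-1])
    c=calibration(n); print(n,{k:(v if k!="camera_from_world" else v.round(4).tolist() if hasattr(v,'round') else v) for k,v in c.items()})
    for t in ["mill","lid","pail","hookstand","half_mark"]:
        print(t,[(d["bbox"],round(d["confidence"],2)) for d in spot_in(t,n)])
print(read_time(),read_orientation())
E
```

```text
scene {'fx': 365.81772892399323, 'fy': 365.81772892399323, 'cx': 318.0112468651805, 'cy': 197.29637639432664, 'camera_from_world': [[-0.6325, 0.7745, -0.0118, 0.2975], [-0.6129, -0.491, 0.6191, 0.228], [0.4737, 0.3988, 0.7852, -1.3693], [0.0, 0.0, 0.0, 1.0]]}
mill [([282.5, 201.1, 47.2, 61.6], 0.69), ([211.5, 136.1, 22.8, 61.9], 0.57)]
lid [([376.7, 251.5, 33.5, 31.9], 0.86)]
pail [([295.2, 172.9, 23.3, 50.5], 0.74), ([359.4, 174.9, 27.2, 40.8], 0.74), ([235.6, 208.9, 25.9, 44.5], 0.67)]
hookstand [([212.0, 149.8, 23.1, 48.9], 0.92)]
half_mark [([284.3, 205.0, 48.3, 59.7], 0.87), ([295.4, 172.5, 24.3, 53.1], 0.18)]
top {'fx': 419.4107725252936, 'fy': 419.4107725252936, 'cx': 316.12312053101937, 'cy': 199.28979269982761, 'camera_from_world': [[-0.0321, -0.9995, -0.0035, 0.0328], [0.9792, -0.0322, 0.2004, -0.5205], [-0.2004, 0.003, 0.9797, -0.9391], [0.0, 0.0, 0.0, 1.0]]}
mill []
lid []
pail [([350.2, 115.1, 30.4, 41.2], 0.86), ([261.7, 263.3, 32.6, 35.1], 0.74), ([304.2, 170.1, 33.8, 38.2], 0.73), ([295.7, 153.2, 54.2, 76.7], 0.58), ([435.6, 156.1, 66.5, 40.3], 0.51)]
hookstand [([438.1, 153.8, 64.4, 42.0], 0.67)]
half_mark [([292.5, 153.3, 53.3, 74.5], 0.73)]
0.6 [ 3.09419113e+00  5.43506922e-01 -4.04981383e-06]
```

Run:
```python
import cv2
a=cv2.imread("pics/scene0.png")[130:310,180:440]; b=cv2.imread("pics/top0.png")[90:320,240:520]
cv2.imwrite("pics/s0c.png",cv2.resize(a,None,fx=3,fy=3,interpolation=cv2.INTER_CUBIC))
cv2.imwrite("pics/t0c.png",cv2.resize(b,None,fx=2.6,fy=2.6,interpolation=cv2.INTER_CUBIC))
```

```text
(no output)
```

View pics/s0c.png

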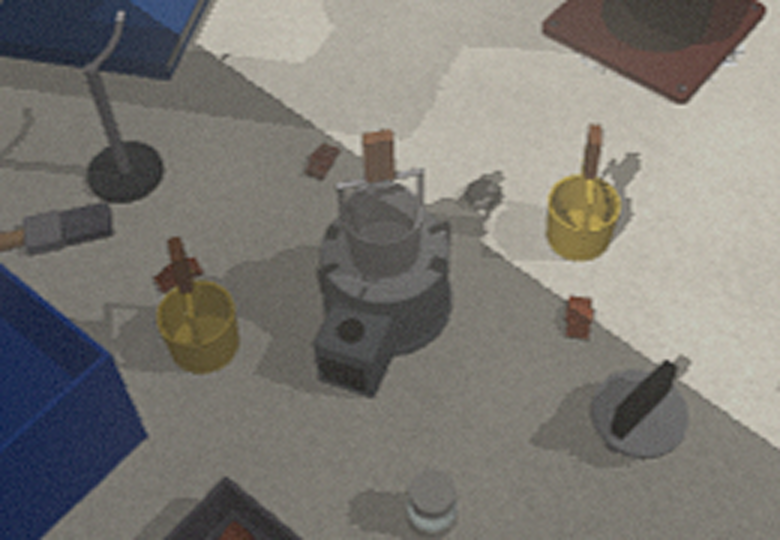

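View pics/t0c.png

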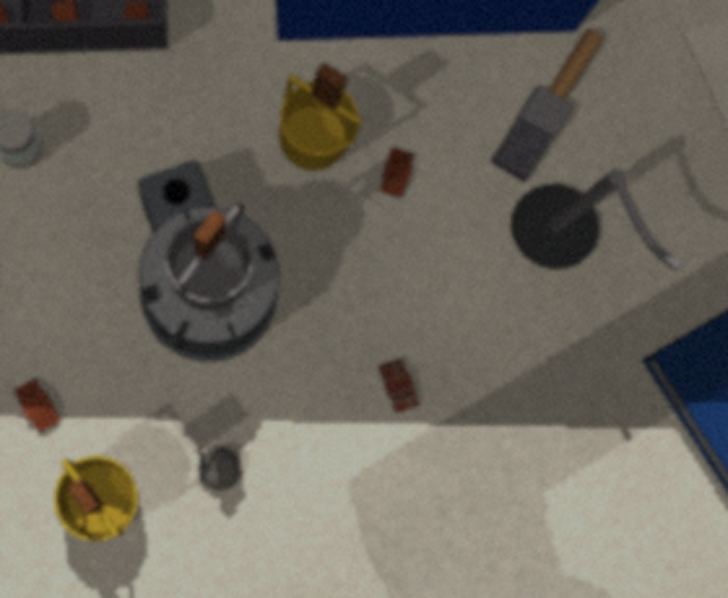

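The crops show the steel pail on the mill: its tab is at scene crop (378,155) and top crop (210,232). The stand is at top crop (555,226) with its hook tip at (678,265), and the lid is at scene crop (640,412). Two yellow pails are decoys. The mill's drive box points up and slightly left in the top view. The −x rib is at (232,328), the half mark at (182,330), and the lock blocks are at (267,252) and (150,293).

```bash
cat > h.py <<'E'
import numpy as np, cv2
from scipy.optimize import least_squares
from scipy.spatial.transform import Rotation as R
from workcell import *
C={n:calibration(n) for n in ("scene","top")}
def proj(n,P):
    c=C[n];T=np.array(c["camera_from_world"]);P=np.atleast_2d(P)
    q=P@T[:3,:3].T+T[:3,3]
    return np.c_[c["cx"]+c["fx"]*q[:,0]/-q[:,2], c["cy"]+c["fy"]*q[:,1]/q[:,2]]
def ray(n,uv,z):
    c=C[n];T=np.array(c["camera_from_world"])
    d=T[:3,:3].T@np.array([(uv[0]-c["cx"])/c["fx"],-(uv[1]-c["cy"])/c["fy"],-1]);o=-T[:3,:3].T@T[:3,3]
    return o+d*(z-o[2])/d[2]
def Rz(a): return R.from_euler('z',a).as_matrix()
def fit(obs,x0,z0=0.):
    """obs: (cam,(u,v),(local xyz)); returns x,y,yaw, residuals"""
    def f(p): return np.concatenate([(proj(n,Rz(p[2])@np.array(l)+[p[0],p[1],z0])[0]-uv) for n,uv,l in obs])
    s=least_squares(f,x0,loss='soft_l1'); return s.x,s.fun.reshape(-1,2) if len(s.fun)==2*len(obs) else None
def down(yaw): # tool down, tool y axis at yaw+90deg
    return (R.from_euler('z',yaw)*R.from_rotvec([np.pi,0,0])).as_rotvec()
S=lambda u,v:np.array([180+u/3-.33,130+v/3-.33]); T=lambda u,v:np.array([240+u/2.6-.3,90+v/2.6-.3])
E
python3 - <<'E'
from h import *
np.set_printoptions(precision=4,suppress=True)
print("lid",ray("scene",S(640,413),.033), proj("top",ray("scene",S(640,413),.033)))
for n,p,z in [("scene",S(378,133),.25),("top",T(211,217),.252),("scene",S(125,170),.01),("top",T(555,226),.01),("top",T(677,265),.166),("scene",S(121,14),.166),("top",T(208,270),.09)]: print(n,ray(n,p,z))
a=cv2.imread("pics/scene0.png");b=cv2.imread("pics/top0.png")
k=lambda i,f:cv2.resize(i,None,fx=f,fy=f,interpolation=cv2.INTER_CUBIC)
o=np.zeros((600,800,3),np.uint8)
o[:300,:400]=k(a[240:290,360:427],6)[:300,:400]; t=k(a[165:265,275:341],6); o[:600,404:800]=t[:600,:396]
u=k(b[150:235,285:352],6); u=k(b[150:200,285:351],6); o[300:600,:396]=u[:300,:396]
cv2.imwrite("pics/z1.png",o)
E
```

```text
lid [0.4913 0.2819 0.033 ] [[205.5264 216.7394]]
scene [0.5232 0.0068 0.25  ]
top [0.5309 0.0059 0.252 ]
scene [ 0.5818 -0.3233  0.01  ]
top [ 0.5764 -0.3276  0.01  ]
top [ 0.5018 -0.3693  0.166 ]
scene [ 0.5085 -0.3614  0.166 ]
top [0.5267 0.0074 0.09  ]
```

View pics/z1.png

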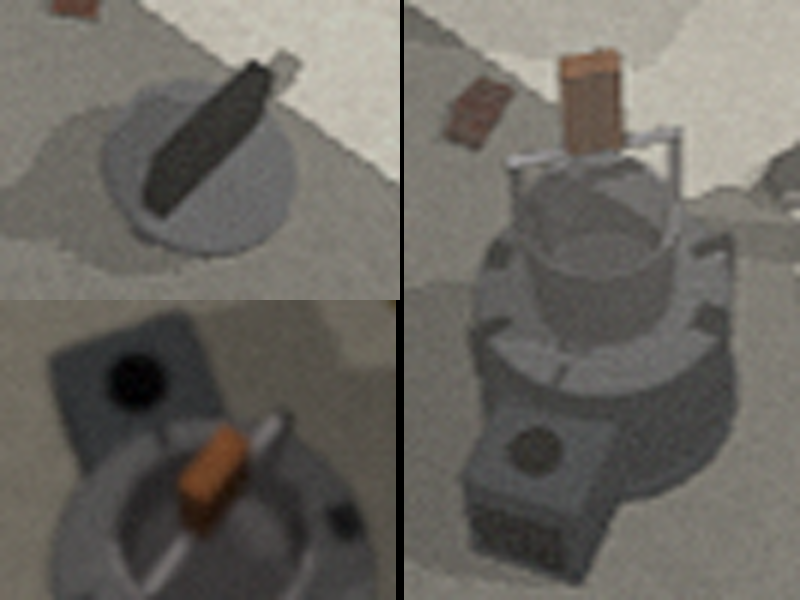

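The zoom confirms the mill's marks. In the scene view the +x rib is at (563,375), the half marks are at (490,327) and (713,245), and the locks are at (497,252) and (713,320). The lid's dark bar runs from (155,200) to (265,70). I'll now fit poses.

Run:
```python
from h import *
np.set_printoptions(precision=4,suppress=True)
ZS=lambda u,v:np.array([275+(u-404)/6-.4,165+v/6-.4]); ZT=lambda u,v:np.array([285+u/6-.4,150+(v-300)/6-.4])
d=.7071
mill=[("scene",ZS(490,327),(.058*d,-.058*d,.094)),("scene",ZS(713,245),(-.058*d,.058*d,.094)),
("scene",ZS(497,253),(0,-.053,.093)),("scene",ZS(713,320),(0,.053,.093)),("scene",ZS(563,373),(.051,0,.092)),
("top",T(182,330),(-.058*d,.058*d,.094)),("top",T(232,328),(-.051,0,.092)),("top",T(267,252),(0,-.053,.093)),("top",T(150,293),(0,.053,.093)),("top",ZT(160,435),(.051,0,.092)),
("top",ZT(50,357),(.11,.03,.07)),("top",ZT(182,312),(.11,-.03,.07)),("scene",ZS(466,482),(.11,-.03,.07)),("scene",ZS(585,508),(.11,.03,.07))]
p,r=fit(mill,[.525,.006,.4]); print("mill",p);print(r.T)
pail=[("scene",ZS(590,66),(0,0,.162)),("scene",ZS(593,153),(0,0,.108)),("scene",ZS(512,161),(0,-.036,.105)),("scene",ZS(677,134),(0,.036,.105)),
("top",T(182,283),(0,-.036,.105)),("top",T(240,208),(0,.036,.105)),("top",ZT(216,467),(0,0,.162))]
for y in (.9,-2.2):
  p,r=fit(pail,[.525,.006,y],.09); print("pail",p);print(r.T)
st=[("scene",S(125,170),(0,0,.01)),("top",T(555,226),(0,0,.01)),("scene",S(121,14),(-.085,0,.166)),("top",T(678,265),(-.085,0,.166)),("top",T(615,178),(0,0,.166)),("scene",S(92,68),(0,0,.166))]
p,r=fit(st,[.579,-.325,.6]); print("stand",p);print(r.T)
# lid: IoU of bar box and disc
im=camera("scene");m=trace("lid","scene")[0]["pixels"];camera("top");mt=trace("lid","top");print("top lid",[(x["bbox"],x["confidence"]) for x in mt])
a=np.linspace(0,2*np.pi,40)
disc=np.array([[.044*np.cos(t),.044*np.sin(t),z] for t in a for z in(.025,.033)])
bar=np.array([[x,y,z] for x in(-.036,.036) for y in(-.007,.007) for z in(.033,.077)])
def sil(n,p,parts):
    o=np.zeros((1600,2560),np.uint8)
    for q in parts:
        uv=proj(n,q@Rz(p[2]).T+[p[0],p[1],0]); cv2.fillConvexPoly(o,cv2.convexHull(np.round((uv+.5)*4).astype(np.int32)),1)
    return cv2.resize(o.astype(np.float32),(640,400),interpolation=cv2.INTER_AREA)
dark=(im.max(2)<62)&cv2.dilate(m.astype(np.uint8),np.ones((5,5))).astype(bool)
from scipy.optimize import minimize
def cost(p):
    c=np.abs(sil("scene",p,[bar])-dark).sum()+.5*np.abs(sil("scene",p,[disc,bar])-m).sum()
    if mt: c+=np.abs(sil("top",p,[disc,bar])-mt[0]["pixels"]).sum()
    return c
best=min((minimize(cost,[.491,.282,y],method="Nelder-Mead",options=dict(initial_simplex=[[.491,.282,y],[.497,.282,y],[.491,.288,y],[.491,.282,y+.15]])) for y in np.arange(0,3.1,.26)),key=lambda s:s.fun)
print("lid",best.x,best.fun,m.sum(),dark.sum())
t=cv2.resize(camera("top")[185:250,165:245,::-1],None,fx=5,fy=5,interpolation=cv2.INTER_CUBIC)
uv=(proj("top",np.r_[bar,disc]@Rz(best.x[2]).T+[*best.x[:2],0])+.5-[165,185])*5
for q in uv: cv2.circle(t,tuple(int(v) for v in q),2,(0,0,255),-1)
s=cv2.resize(im[240:305,360:440,::-1],None,fx=5,fy=5,interpolation=cv2.INTER_CUBIC)
uv=(proj("scene",np.r_[bar,disc]@Rz(best.x[2]).T+[*best.x[:2],0])+.5-[360,240])*5
for q in uv: cv2.circle(s,tuple(int(v) for v in q),2,(0,0,255),-1)
cv2.imwrite("pics/lid1.png",np.hstack([t,s]))
```

```text
mill [0.5245 0.0077 0.3422]
[[-0.0216 -0.1613  0.4248 -0.8401  0.1452 -0.3616 -0.9952 -1.1615  0.4486
   0.1997 -2.1738 -0.6064 -1.2572 -0.7114]
 [-0.8471 -1.5209 -0.4462 -1.772  -1.335   0.6427 -0.9595 -0.7365  0.1972
   2.0125 -0.5035 -1.8789 -1.1279  0.829 ]]
pail [0.5261 0.0088 0.9279]
[[ -0.1158   0.1801   0.3249  -0.5199  19.6498 -22.9087  -1.1884]
 [ -1.1126  -1.8815   0.1634  -0.6106 -29.7045  27.3303  -1.7509]]
pail [ 0.5239  0.0065 -2.2871]
[[ -0.241    0.0587  27.0396 -27.4334  -0.482   -0.4714   0.0483]
 [ -2.0412  -2.7969  -5.2707   2.9799  -1.2641   0.8857  -0.676 ]]
stand [ 0.5769 -0.3272  0.5126]
[[ 0.3278 -0.1752 -0.2269 -0.6006 -0.0835 -0.0545]
 [-1.44   -0.1767 -1.9749 -0.4638 -0.3034 -1.0568]]
top lid [([187.2, 202.3, 41.2, 36.0], 0.95), ([304.8, 170.0, 29.6, 41.4], 0.19)]
lid [0.4877 0.2792 3.0486] 138.4375 789 216
```

View pics/lid1.png

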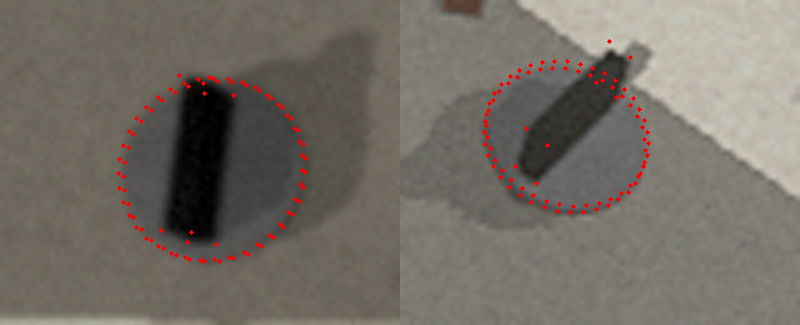

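The lid overlay fits: it is at (0.488, 0.279) with the bar yaw about −0.09, and it shows at top px (207,218). All the fits sit at sensible heights and within reach, so I'm moving the pail now.

```bash
cat >> h.py <<'E'
MILL=np.array([.5245,.0077]);STAND=np.array([.5769,-.3272]);SY=.5126
E
python3 - <<'E'
from h import *
import sys
g=.006; py=.885
best=None
for k in (0,1):
    y1=py-np.pi/2+k*np.pi; y2=SY-np.pi/2+k*np.pi
    u=np.array([np.cos(SY),np.sin(SY)])
    q1=ik([.525,.0077,.232+g],down(y1)); q2=ik([*(STAND-u*.15),.217+g],down(y2)); q3=ik([*(STAND-u*.055),.194+g],down(y2))
    print(k,[None if q is None else np.round(q,2) for q in (q1,q2,q3)])
    if q1 is not None and q2 is not None and q3 is not None and (best is None or max(abs(q1[5]),abs(q2[5]))<best[0]): best=(max(abs(q1[5]),abs(q2[5])),y1,y2)
_,y1,y2=best
gripper_to(.07)
move_to([.525,.0077,.34],down(y1)); servo_line([.525,.0077,.232+g],.12)
gripper_to(0.0); print("w",read_width(),read_grip_force())
servo_line([.525,.0077,.232+g+.07],.12); print("w",read_width(),read_contact_force(),read_time())
move_to([*(STAND-u*.16),.30],down(y2))
servo_line([*(STAND-u*.16),.217+g],.12)
print(read_time(),read_tool_pos(),read_width())
a=camera("scene");b=camera("top")
k=lambda i,f:cv2.resize(i,None,fx=f,fy=f,interpolation=cv2.INTER_CUBIC)
cv2.imwrite("pics/hook1.png",np.hstack([k(a[110:230,170:270],4),k(b[130:250,410:510],4)])[:,:,::-1])
E
```

```text
0 [array([-0.14, -0.01,  1.8 , -0.  ,  1.36,  2.12]), array([-0.86,  0.18,  1.62, -0.  ,  1.34,  1.77]), array([-0.71,  0.28,  1.54, -0.  ,  1.32,  1.92])]
1 [array([-0.14, -0.01,  1.8 ,  0.  ,  1.36, -1.02]), array([-0.86,  0.18,  1.62,  0.  ,  1.34, -1.38]), array([-0.71,  0.28,  1.54,  0.  ,  1.32, -1.23])]
w 0.011838481349049914 29.90815832745284
w 0.011974812965266162 [-0.5978132  -0.3025428  -2.31976456] 6.6083
8.9583 [ 0.43793192 -0.4059401   0.22389591] 0.0120161435356347
```

View pics/hook1.png

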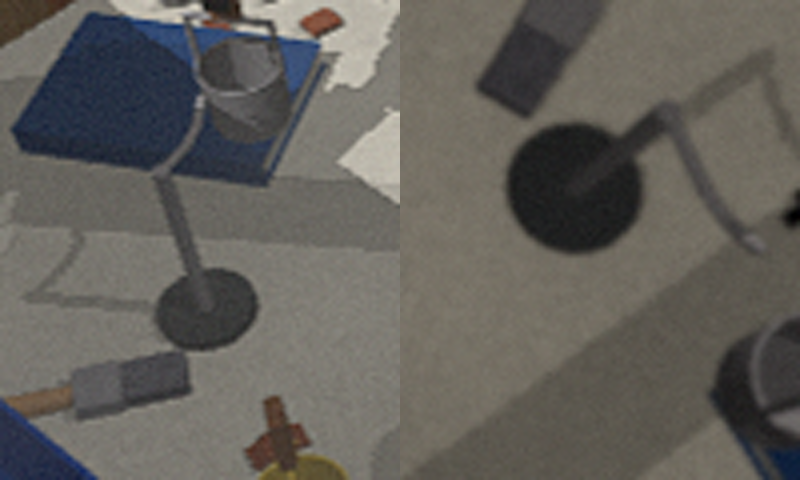

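The pail is held just beyond the hook tip, which is at scene crop (200,100) and top crop (757,245), with its opening facing the hook. I'll slide it in, lower it and release.

Run:
```python
from h import *
u=np.array([np.cos(SY),np.sin(SY)]);g=.006
print(servo_line([*(STAND-u*.055),.217+g],.1,stop_force=8), read_tool_pos(), read_contact_force())
print(servo_line([*(STAND-u*.055),.188+g],.05,stop_force=3), read_tool_pos()[2]-g-.037, read_contact_force())
gripper_to(.04); dwell(.2)
p=read_tool_pos(); servo_line([p[0],p[1],p[2]+.08],.15); print(read_time())
a=camera("scene");b=camera("top")
k=lambda i,f:cv2.resize(i,None,fx=f,fy=f,interpolation=cv2.INTER_CUBIC)
cv2.imwrite("pics/hook2.png",np.hstack([k(a[110:230,170:270],4),k(b[130:250,410:510],4)])[:,:,::-1])
move_to([.52,.20,.30],down(-.093+0*np.pi)) if False else None
```

```text
False [ 0.52849014 -0.35455969  0.22293601] [ 1.33670123  0.53893457 -1.35005971]
True 0.15595669413608393 [-0.08041372  0.04511971  5.15885618]
12.4167
```

View pics/hook2.png

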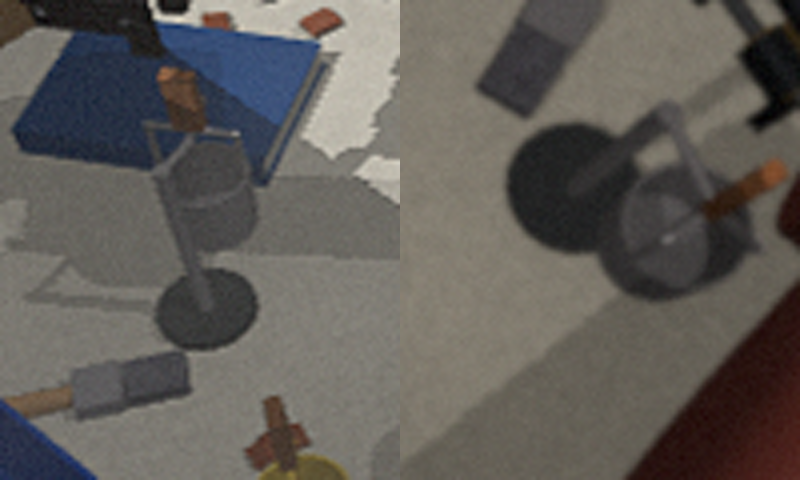

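The pail hangs on the hook, released. Its bail is at scene crop (190,130) and it is tilted a little. Next I'll photograph the empty mouth and pick up the lid.

Run:
```python
from h import *
a=camera("scene");b=camera("top"); np.savez("mouth.npz",a=a,b=b)
LY=-.093+np.pi; L=[.4877,.2792]; g=.006
gripper_to(.05)
move_to([.50,.0,.34],down(LY-.3)); 
move_to([*L,.17],down(LY)); print(np.round(read_qpos(),2))
print(servo_line([*L,.060+g],.12,stop_force=10)); gripper_to(0.); print("w",read_width(),read_grip_force(),read_time())
servo_line([*L,.2],.12); print(read_width(),read_contact_force(),read_time())
k=lambda i,f:cv2.resize(i,None,fx=f,fy=f,interpolation=cv2.INTER_CUBIC)
a=k(a[195:265,278:338],6)[:,:360]; b=k(b[155:225,292:352],6)
cv2.imwrite("pics/mouth.png",np.hstack([a,b])[:,:,::-1])
```

```text
[ 0.38  0.14  1.77 -0.    1.23 -1.1 ]
False
w 0.013858199926749946 29.894148716703057 17.4583
0.013797919662977774 [-0.56993694 -0.0112929  -2.90529756] 18.725
```

View pics/mouth.png

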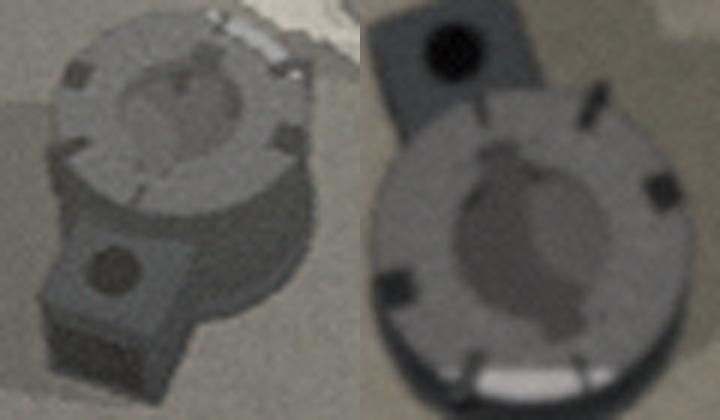

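The empty mouth is clear in both views. In the top crop the ribs are at (485,105) and (583,375), the half marks at (595,103) and (465,378), the locks at (662,190) and (397,288), and the bore centre is near (532,240).

Run:
```python
from h import *
np.set_printoptions(precision=4,suppress=True)
A=lambda u,v:np.array([278+u/6-.42,195+v/6-.42]); B=lambda u,v:np.array([292+(u-360)/6-.42,155+v/6-.42])
d=.7071
L=lambda c,f,pts:[(c,f(*uv),l) for uv,l in pts]
H=(.058*d,-.058*d,.094);H2=(-.058*d,.058*d,.094);K=(0,-.053,.093);K2=(0,.053,.093);X=(.053,0,.092);X2=(-.053,0,.092)
st=L("scene",A,[((138,193),X),((217,20),X2),((72,147),H),((287,68),H2),((77,73),K),((290,137),K2)])
tt=L("top",B,[((485,105),X),((583,375),X2),((595,103),H),((465,378),H2),((662,190),K),((397,288),K2),((532,240),(0,0,.09))])
for n,o in(("s",st),("t",tt),("both",st+tt)):
    p,r=fit(o,[.525,.007,.34]); print(n,p); print(r.T)
```

```text
s [0.527  0.0096 0.3348]
[[ 0.227   0.4199 -0.793   0.5944  0.1026 -0.6972]
 [ 0.1525  0.5784 -0.0291 -1.0328  0.3368 -0.2389]]
t [0.524  0.0065 0.3196]
[[-0.2408 -0.4316 -0.0057  0.2723  0.0516  0.4512 -0.093 ]
 [ 1.2673 -0.9756  0.1445 -0.3435  0.3194 -0.2725  0.1067]]
both [0.5248 0.0072 0.326 ]
[[-0.0684  0.4088 -0.9752  0.4862  0.0493 -0.9385 -0.7044 -0.6226 -0.4816
   0.0925 -0.3332  0.1758 -0.4208]
 [-0.8754 -0.2513 -1.1141 -1.8049 -0.6878 -1.0575  1.0205 -1.3376 -0.2184
  -0.5856 -0.1188 -0.4394 -0.196 ]]
```

Run:
```python
from h import *
np.set_printoptions(precision=4,suppress=True)
# move held lid over the mill, 60 mm up, and look
Y=.342+np.pi
move_to([*MILL,.24],down(Y)); print(read_time(),read_tool_pos())
a=camera("scene");b=camera("top"); np.savez("held.npz",a=a,b=b)
print(proj("top",[*MILL,.193]),proj("scene",[*MILL,.193]))
k=lambda i,f:cv2.resize(i,None,fx=f,fy=f,interpolation=cv2.INTER_CUBIC)
cv2.imwrite("pics/held.png",np.hstack([k(a[160:260,278:338],6),k(b[135:235,292:357],6)])[:,:,::-1])
```

```text
19.8 [0.5243 0.0083 0.2395]
[[319.8371 183.8122]] [[306.4322 188.8731]]
```

View pics/held.png

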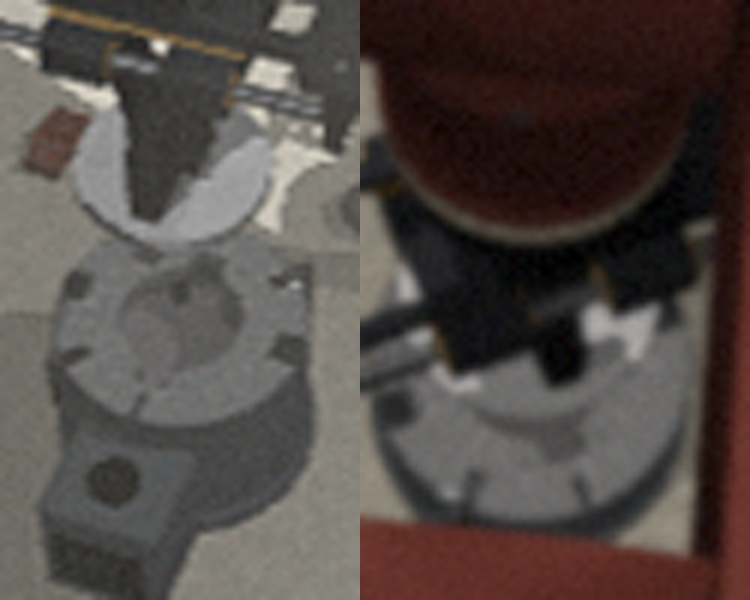

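The lid hangs level and is aligned above the mouth. In the scene crop the disc spans u = 75 to 270 with its bottom at v ≈ 245, and in the top crop its lower edge is at about (525,435). I'll compare these with the model to get the relative offset between lid and mouth.

Run:
```python
from h import *
np.set_printoptions(precision=1,suppress=True)
p=read_tool_pos(); z=p[2]-.006-.060
a=np.linspace(0,2*np.pi,180)
def disc(x,y,z0,r=.044,h=(.025,.033)): return np.array([[x+r*np.cos(t),y+r*np.sin(t),z0+k] for t in a for k in h])
for n,off,o2 in(("scene",(278,160),0),("top",(292,135),360)):
    for nm,q in(("lid",disc(p[0],p[1],z)),("rim",disc(.5248,.0072,.09,.062,(0,0))),("bore",disc(.5248,.0072,.09,.03,(0,0)))):
        uv=(proj(n,q)+.42-off)*6; uv[:,0]+=o2; print(n,nm,"L",uv[uv[:,0].argmin()],"R",uv[uv[:,0].argmax()],"T",uv[uv[:,1].argmin()],"B",uv[uv[:,1].argmax()])
    print("barend-x",(proj(n,[[p[0]+s*.036*np.cos(.342)+t*.007*np.sin(.342),p[1]+s*.036*np.sin(.342)-t*.007*np.cos(.342),z+.077] for s in(-1,1) for t in(-1,1)])+.42-off)*6+[o2,0])
h=np.load("held.npz");o=[]
k=lambda i,f:cv2.resize(i,None,fx=f,fy=f,interpolation=cv2.INTER_CUBIC)
for n,im,off in(("scene",h["a"],(278,160)),("top",h["b"],(292,135))):
    i=k(im[off[1]:off[1]+100,off[0]:off[0]+66],6); i=np.clip(i.astype(float)*1.5,0,255).astype(np.uint8).copy()
    for q,c in((disc(p[0],p[1],z),(255,0,0)),(disc(.5248,.0072,.09,.062,(0,0)),(0,255,0)),(disc(.5248,.0072,.09,.03,(0,0)),(0,255,255))):
        for uv in (proj(n,q)+.5-off)*6:
            u,v=int(uv[0]),int(uv[1])
            if 0<=u<396 and 0<=v<600:i[v,u]=c
    o.append(i)
cv2.imwrite("pics/ov.png",np.hstack(o)[:,:,::-1])
```

```text
scene lid L [ 73.1 161.2] R [275.4 168.7] T [176.2  81.7] B [171.1 248.3]
scene rim L [ 49.8 318.7] R [309.8 313.3] T [182.1 211.7] B [175.  422.4]
scene bore L [116.9 315.9] R [242.7 313.2] T [180.9 263.2] B [177.6 365. ]
barend-x [[215.6  34.1]
 [185.   26.4]
 [155.2 155.7]
 [123.4 147.2]]
top lid L [394.8 287.3] R [657.9 287.8] T [526.5 160. ] B [528.3 420.1]
top rim L [366.3 359.8] R [692.7 360.5] T [529.6 201.2] B [532.1 520.3]
top bore L [450.5 359.2] R [608.4 359.6] T [529.5 282. ] B [530.7 436.4]
barend-x [[548.2 364.3]
 [589.5 348.4]
 [465.2 159.5]
 [506.  144.1]]
```

View pics/ov.png

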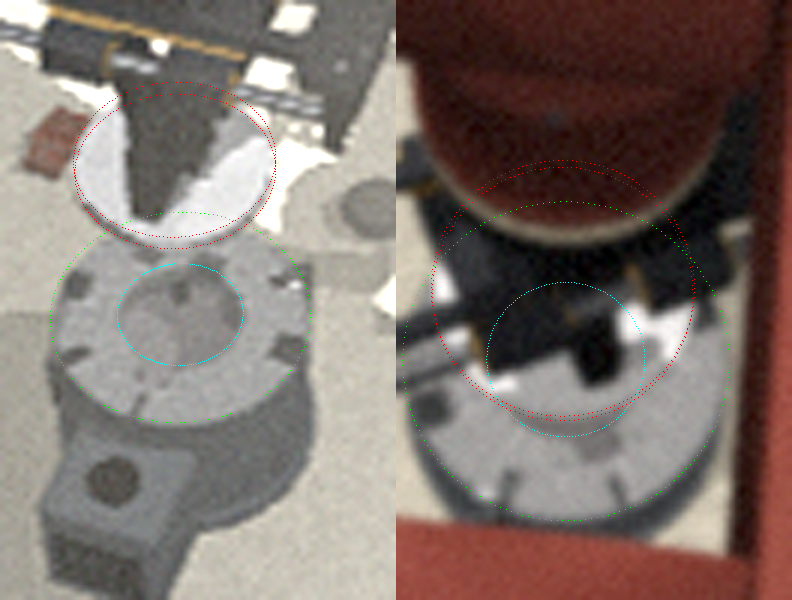

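The model overlay matches both the lid and the mouth in both views to within about 1 mm. I'll descend with a force stop, and search if it catches on the rim.

Run:
```python
from h import *
np.set_printoptions(precision=4,suppress=True)
c=np.array([.5248,.0072]);Y=.33+np.pi; zs=.131
servo_line([*c,.175],.1,frame=down(Y))
offs=[(0,0)]+[(r*np.cos(t),r*np.sin(t)) for r in(.0015,.003) for t in np.arange(0,6.2,1.05)]
for o in offs:
    for dy in (0,):
        hit=servo_line([*(c+o),zs-.001],.04,stop_force=7); p=read_tool_pos()
        print(o,hit,p,read_contact_force(),read_moment(),round(read_time(),1))
    if p[2]<zs+.003 or read_time()>38: break
    servo_line([*p[:2],p[2]+.003],.05); servo_line([*(c+o),p[2]+.003],.05)
```

```text
(0, 0) True [0.5245 0.0073 0.131 ] [-0.775   0.1836  5.3945] [ 0.1438 -0.1594 -0.0375] 21.7
```

The lid seated on the first try, at TCP z 0.131. Now I'll turn it clockwise in steps.

Run:
```python
from h import *
np.set_printoptions(precision=4,suppress=True)
p=[.5247,.0073,.131]; Y0=.328+np.pi
for a in (10,20,30,40,46):
    move_to(p,down(Y0-np.radians(a)))
    print(a,read_tool_pos(),read_contact_force(),read_moment(),round(read_time(),1))
dwell(.3); print(read_width(),read_grip_force(),R.from_rotvec(read_orientation()).as_matrix()[:2,0])
a=camera("scene");b=camera("top")
k=lambda i,f:cv2.resize(i,None,fx=f,fy=f,interpolation=cv2.INTER_CUBIC)
cv2.imwrite("pics/end.png",np.hstack([k(a[110:270,178:338],3),k(b[150:255,292:397],4.572)[:480]])[:,:,::-1])
```

```text
10 [0.5247 0.0075 0.131 ] [-0.3625  1.574  -0.2906] [ 0.387  -0.0349  0.0503] 22.0
20 [0.5247 0.0075 0.1311] [-0.3045  1.8001  1.2845] [ 0.3919 -0.0201 -0.0321] 22.3
30 [0.5247 0.0074 0.131 ] [-0.2489  2.0138  1.1169] [0.4606 0.0008 0.0551] 22.6
40 [0.5247 0.0073 0.131 ] [-0.0412  1.4329  0.5915] [ 0.3898 -0.0723  0.0036] 22.9
46 [0.5247 0.0072 0.131 ] [0.3499 0.6575 0.769 ] [ 0.3243 -0.1084  0.0564] 23.1
0.013657933877751487 29.996895845979452 [-0.8902  0.4555]
```

View pics/end.png

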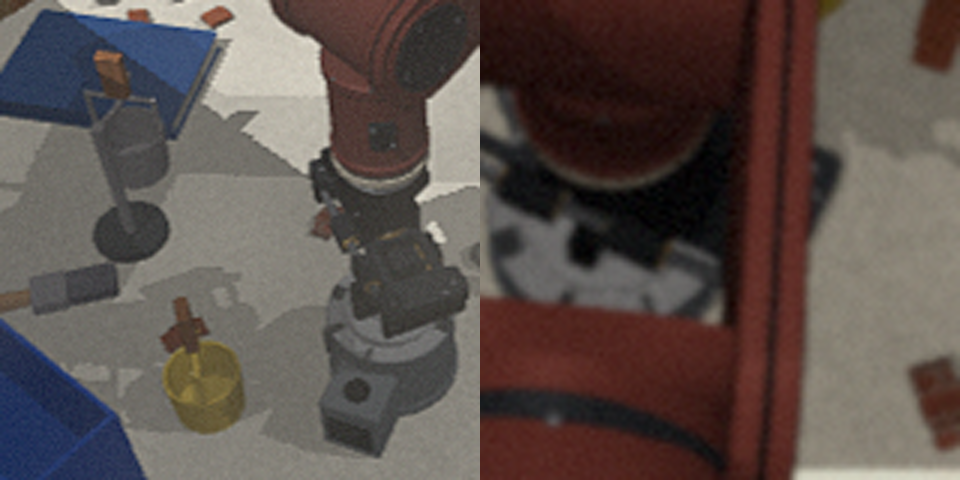

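The pail still hangs on the hook at left. The disc lies on the rim, and the bar end at top crop (585,240) points at the half-way mark, 46° from where the lid dropped in. I'm handing the job in.

```bash
python3 -c "
from workcell import *
print(read_time(),read_qvel().round(3),finish_job())"
```

```text
the job is handed in; nothing more can be done
23.5417 [-0.001  0.    -0.001 -0.002 -0.     0.007] None
```

I handed the job in at 23.5 s: the pail hangs released on the hook, and the lid is fully down, turned about 46° clockwise and still gripped; `finish_job()` returned no verdict, and I never read the drive ring directly.

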